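# Tamp the wax lumps level in the melting pan

### The job

Take the tamper from its tray and tamp the lumps of wax in the melter's pan down until they lie level in one layer, none riding on the others; push firmly, with one to two kilograms, but never more than three and a half or the lumps crumble. When they lie level, go over the bed once more with a firm push held for a moment at the panel end and then at the far end. Then stand the tamper upright in its tray again; touch the wax with the tamper's foot only, and leave the timer, jar and beaker where they are.

Things in the scene. Friction and masses are not known exactly. Their poses are not given: they have to be found in the camera images.
- pan_floor (a point): centre of the floor of the open pan in the bench wax melter (fixed; white housing 184 x 128 mm, control panel on its short front side). The pan inside measures 132 mm along this point's x and 78 mm along its y, is 40 mm deep (its floor 20 mm above the worktop, its rim 60 mm above), with upright walls. x points from the control panel to the back, z up
- tamper_grip (a point): middle of the flat-sided black grip of the tamper, 85 mm above the underside of its foot. The grip is upright, 24 mm thick along x, 32 mm wide along y, and reaches from 42 to 120 mm above the underside; take it across its 24 mm. Whole tamper 0.3 kg, most of it in the foot. z up along the tamper
- tamper_foot: square flat steel foot of the tamper, 60 x 60 x 7 mm, fixed to the tamper; the origin is the centre of its underside, x and y along its sides as those of the grip. A proud lump jams and gives way bit by bit: a push of 10 to 15 N kept up while the foot is worked sideways by some 5 mm, at one end and then the other, drives it in between the others; mere force does not.
- rest_tray: square steel tray on the worktop in which the tamper stands, fixed: 96 x 96 mm outside, 90 x 90 mm inside, floor 3 mm thick, rim 13 mm high; the origin is the centre of its underside
- timer_mid (a point): middle of a small timer, 64 x 64 x 19 mm, loose, behind the melter
- jar_mid (a point): middle of a jar, 44 mm across, 35 mm high, loose, behind the melter
- beaker_mid (a point): middle of a small clear beaker, 52 mm across, 70 mm high, loose, in front of the tray
- wax_0_mid (a point): middle of a loose lump of wax in the pan, about 33 x 30 x 23 mm, 30 g; lying flat on the pan floor its middle is 11 to 15 mm above the floor. Its axes mean nothing. Once level the bed is hard, its top 23 to 30 mm above the pan floor, unlike from place to place
- wax_1_mid (a point): middle of another such lump of wax
- wax_2_mid (a point): middle of another such lump of wax
- wax_3_mid (a point): middle of another such lump of wax
- wax_4_mid (a point): middle of another such lump of wax
- wax_5_mid (a point): middle of another such lump of wax
- wax_6_mid (a point): middle of another such lump of wax
- wax_7_mid (a point): middle of another such lump of wax
- wax_8_mid (a point): middle of another such lump of wax; at the start this one rides on the others, wedged between them some 10 mm or more too high, towards one end of the pan
- wax_9_mid (a point): middle of another such lump of wax; at the start this one rides on the others, wedged between them some 10 mm or more too high, towards one end of the pan

How it is judged:
By the outcome, as a careful person would: the job done as asked, in the order asked, and still so for the second after the job is handed in, with the robot touching nothing.
It also fails if it takes over 72 s, if anything falls off the work surface, if the arm or the gripper's body presses on something with over 40 N, if the wrist force passes 120 N, or if a joint passes its speed limit or range.

### The arm

A 6-joint arm with a two-finger parallel gripper is mounted at the origin on a cart in front of the work surface, level with it; the furniture and walls round the work are solid. World frame = base frame: x ahead of the robot, y to its left, z up, the work surface at z = 0. Lengths are in mm, angles in rad, forces in N, time in s.
With the tool pointing down it reaches from about 300 to 775 mm from the base axis. Payload 14.6 kg.
Tool frame: the origin (TCP) lies midway between the tips of the shut fingers; the grasp point (between the pads) lies 19 mm behind it (manip.hold_point_z is the distance from the TCP to the grasp point, in mm); z points along the fingers, y is the direction in which the jaws open and shut (so a half turn about z gives the same grasp; the last joint's range is limited). The gripper opens to 94 mm and grips with 3 to 60 N. Pads are 16 mm wide; open, the fingers measure 119 mm over their backs; the gripper's body (75 mm by 177 mm) begins 78 mm behind the grasp point.
Start: joints at [-0.067, 0.3, 1.521, -0, 1.321, -0.067], TCP at [549.99, -0.002, 205.446] pointing down, gripper open.
Joint ranges: [-3.03, 3.03], [-0.79, 2.21], [0.23, 2.52], [-1.04, 4.18], [0, 3.07], [-2.55, 2.55]. Speed limits (rad/s): [2.22, 2.22, 2.57, 3.14, 3.14, 3.14].

### API

Orientations are given as [roll, pitch, yaw] about the fixed x, y, z axes, in that order (R = Rz(yaw) Ry(pitch) Rx(roll)).
In Python, from cell import manip gives the robot as it stands.
- The arm moves only by the shell command python3 -m crank 'ROWS' [OPENING] [FORCE]. ROWS is JSON, a list of rows, each an object with "offset": the shift along the world's x, y, z in m, a list of three; "spin": the turn about the world's z in degrees. In form: [{"offset": [dx, dy, dz], "spin": spin}, ...]. A call has exactly 8 rows; each row is the pose to reach, as a shift and turn from the pose measured when the call began; what a row does not reach only later rows make up. A row lasts 1/12 s, in which the tool goes at most 41.7 mm and 7.16 degrees, less where a joint would pass 70% of its speed; a pose out of reach is approached as far as the arm can. A call with a gripper value outside its range is refused whole. OPENING is the opening, from 0 (shut) to 1 (fully open), set as the call begins (- or left out, the last holds). The fingers move at their own pace and stop on an object; FORCE is the grip in N (left out, the last holds). Time passes only in rows, so rows that repeat a pose let the fingers close, or fill a call up. It gives the time, the measured TCP pose, the force and the opening at its end, in the units of the state.
- manip.read_state(): the state, without advancing time (a new reading comes with each control period).
- manip.camera(name): name is "scene" or "side" or "wrist"; returns a dict with "pixels" (420x560x3 uint8, red, green, blue), "fx", "fy", "cx", "cy" (pixels), "extrinsics" (4x4, takes a point from world to camera coordinates); the wrist camera has in their place "hand_eye" (4x4, takes a point from camera to tool coordinates, whose origin is the TCP and whose axes are the flange's). Camera axes: x right, y down, z forward; pixel columns grow to the right and rows downward; lengths in mm; the calibration is good to about 2 mm. A picture is of the moment at which its call begins: read the wrist's pose just before it. There is no depth.
- manip.sign_off(): hands the job in, once; it reports no verdict.
Trained networks look in a picture, given as the dict that the camera call returned (one of the last four; its "shot" number tells which), for a name from the list of things; names that differ only in an ending like _2 or _b are one class to them, and where a whole thing is asked for, a point or a joint stands for the part that bears it (a point fixed in the world has none). Each returns a list of dicts, best first, with "conf" (0 to 1); they miss things now and then, are a little off and sometimes report something else, mostly with a low value. They report only what shows in the picture. A call takes as long as a camera call.
- manip.search_frame(picture, name): "location" ([x, y, z] in mm, in world coordinates, good to about 4 mm: the middle of the surface that is visible of it).
- manip.masks_of(picture, name): "mask" (420x560 bool, what is visible of it).
The state is a dict: "clock": time; "joints": joint angles; "qd": joint speeds; "effort": joint torques, N m; "eef_pos": TCP position; "eef_rot": TCP orientation; "wrist_force": force on the tool from outside, world axes, zero at the start; "moment": the same for the moment, N m; "finger_gap": finger opening in mm.
Only numpy, scipy, OpenCV 4.12 (cv2) and the standard library are available. Lean on these libraries where they do the work, as an engineer would, in place of code of your own. Each camera call takes 0.05 s, during which the arm holds its last target. There are 200 camera calls.

## Working session

There is one attempt and no reset: what is moved stays moved. The work goes in short steps, Python scripts to look and compute and a shell command to move; the robot and the scene stay as the last step left them, time stands still between calls to the robot, and variables do not carry over. Pictures are saved under pics/ and viewed, about 8 in all and at most 12, crops included, and the job is handed in when it is done.

```bash
mkdir -p pics
cat > h.py <<'E'
import numpy as np, cv2
from cell import manip
def save(p,n): cv2.imwrite('pics/'+n,cv2.cvtColor(np.asarray(p['pixels']),cv2.COLOR_RGB2BGR))
def ray(p,u,v,z,T=None):
    # intersect pixel with plane z; T = camera->world
    if T is None: T=np.linalg.inv(np.array(p['extrinsics']))
    d=T[:3,:3]@np.array([(u-p['cx'])/p['fx'],(v-p['cy'])/p['fy'],1]); o=T[:3,3]
    return o+d*(z-o[2])/d[2]
E
python3 - <<'E'
from h import *
s=manip.read_state();print(s)
ims=[]
for n in ['scene','side']:
    p=manip.camera(n); ims.append(np.asarray(p['pixels'])); save(p,n+'0.png')
    for k in ['pan_floor','tamper_grip','tamper_foot','rest_tray','timer_mid','jar_mid','beaker_mid','wax_0_mid']:
        try: print(n,k,[(np.round(d['location']),round(d['conf'],2)) for d in manip.search_frame(p,k)][:12 if 'wax' in k else 2])
        except Exception as e: print(k,e)
    print(np.round(np.linalg.inv(np.array(p['extrinsics']))[:3,3]))
E
```

```text
{'clock': 0.0, 'joints': array([-6.65733773e-02,  3.00464443e-01,  1.52157360e+00,  2.53207259e-05,
        1.32068909e+00, -6.65763545e-02]), 'qd': array([-0.00092751, -0.00156338,  0.00033918, -0.00030125, -0.00027537,
       -0.00149286]), 'effort': array([-1.53750298e-03, -5.31805658e+01, -3.52735734e+01,  7.07558286e-02,
        2.43994006e-02, -4.79655944e-05]), 'eef_pos': array([5.49743467e+02, 3.54667829e-02, 2.04893142e+02]), 'eef_rot': array([-3.14046231e+00, -9.99454905e-05,  1.57079297e+00]), 'wrist_force': array([-0.14965219, -0.30457014, -0.55014317]), 'moment': array([-0.02243225, -0.00542194, -0.03961782]), 'finger_gap': 93.69839091650694}
scene pan_floor [(array([ 424., -135.,   58.]), 0.67)]
scene tamper_grip [(array([ 455., -386.,   61.]), 0.73), (array([ 502., -162.,   48.]), 0.38)]
scene tamper_foot [(array([ 454., -377.,    9.]), 0.74)]
scene rest_tray [(array([ 473., -365.,    6.]), 0.73)]
scene timer_mid [(array([ 644., -171.,   20.]), 0.73), (array([ 594., -246.,   37.]), 0.35)]
scene jar_mid [(array([ 589., -248.,   35.]), 0.73), (array([ 472., -368.,    6.]), 0.27)]
scene beaker_mid [(array([ 350., -352.,   44.]), 0.57)]
scene wax_0_mid [(array([ 474., -367.,    7.]), 0.37)]
[-127.  153.  554.]
side pan_floor [(array([ 469., -184.,   50.]), 0.95)]
side tamper_grip [(array([ 451., -407.,   22.]), 0.78)]
side tamper_foot [(array([ 452., -402.,   12.]), 0.88), (array([ 586., -259.,   28.]), 0.51)]
side rest_tray []
side timer_mid [(array([ 618., -175.,   18.]), 0.56), (array([ 492., -146.,   38.]), 0.53)]
side jar_mid [(array([ 586., -260.,   28.]), 0.98)]
side beaker_mid [(array([ 361., -376.,   47.]), 0.84)]
side wax_0_mid []
[ 158. -898.  547.]
```

View pics/scene0.png

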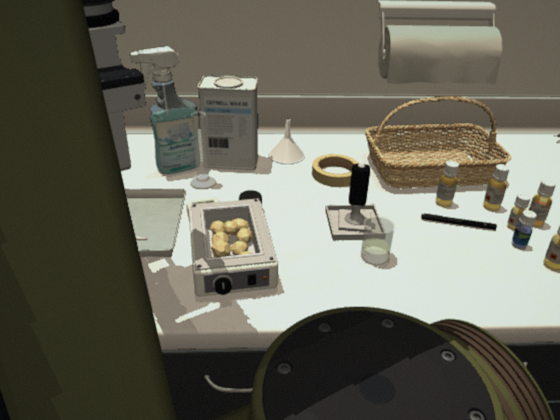

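View pics/side0.png

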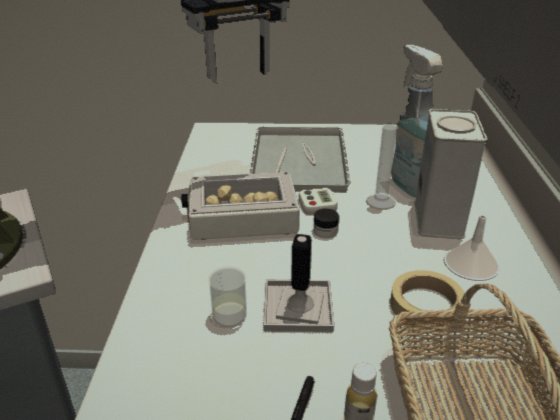

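The scene picture shows the melter with its panel towards the robot (pan at about 229,236) and the tamper upright in its tray (359,185), with the beaker right in front of it (377,243). The side picture agrees: pan at (243,195), tamper at (301,265), beaker at (228,297). I'll look with the wrist camera over the pan, then over the tamper.

```bash
python3 -m crank '[{"offset":[-0.01,-0.03,0.02],"spin":0},{"offset":[-0.02,-0.06,0.04],"spin":0},{"offset":[-0.04,-0.09,0.06],"spin":0},{"offset":[-0.06,-0.12,0.08],"spin":0},{"offset":[-0.07,-0.15,0.1],"spin":0},{"offset":[-0.07,-0.16,0.11],"spin":0},{"offset":[-0.07,-0.16,0.11],"spin":0},{"offset":[-0.07,-0.16,0.11],"spin":0}]'
cat >> h.py <<'E'
from scipy.spatial.transform import Rotation as R
def wrist():
    s=manip.read_state(); p=manip.camera('wrist')
    T=np.eye(4); T[:3,:3]=R.from_euler('xyz',s['eef_rot']).as_matrix(); T[:3,3]=s['eef_pos']
    return s,p,T@np.array(p['hand_eye'])
def proj(p,X,Ti=None):
    if Ti is None: Ti=np.array(p['extrinsics'])
    c=Ti[:3,:3]@np.asarray(X)+Ti[:3,3]; return p['fx']*c[0]/c[2]+p['cx'],p['fy']*c[1]/c[2]+p['cy']
E
python3 - <<'E'
from h import *
s,p,T=wrist(); save(p,'w1.png'); print(s['eef_pos'],s['eef_rot'],np.round(p['hand_eye'],2),p['fx'],T)
for k in ['pan_floor','tamper_grip','rest_tray','wax_0_mid','timer_mid','jar_mid']:
    print(k,[(np.round(d['location']),round(d['conf'],2)) for d in manip.search_frame(p,k)])
E
```

```text
clock: 1.57
eef_pos: [480.0, -160.0, 315.2]
eef_rot: [3.141, -0.0, 1.57]
wrist_force: [-0.3, -0.0, -0.4]
finger_gap: 94.1
[ 480.02647065 -160.01694301  315.19781509] [ 3.14125913e+00 -6.71223442e-05  1.56977063e+00] [[   0.     -0.97   -0.24   69.95]
 [   1.      0.     -0.     -0.29]
 [   0.     -0.24    0.97 -179.5 ]
 [   0.      0.      0.      1.  ]] 332.6170144389184 [[ 9.99999994e-01  1.03773409e-04 -4.03303934e-05  4.79748054e+02]
 [ 9.09046305e-05 -9.70184708e-01 -2.42366712e-01 -9.00775674e+01]
 [-6.42791510e-05  2.42366707e-01 -9.70184712e-01  4.94704936e+02]
 [ 0.00000000e+00  0.00000000e+00  0.00000000e+00  1.00000000e+00]]
pan_floor [(array([ 481., -142.,   58.]), 0.71), (array([ 531., -148.,   40.]), 0.24)]
tamper_grip [(array([ 454., -381.,  107.]), 0.92)]
rest_tray [(array([ 451., -358.,    4.]), 0.87)]
wax_0_mid [(array([ 431., -152.,   43.]), 0.53)]
timer_mid [(array([ 627., -164.,   14.]), 0.93), (array([ 450., -358.,    6.]), 0.68), (array([ 501., -138.,   38.]), 0.66)]
jar_mid [(array([ 588., -248.,   34.]), 0.96)]
```

View pics/w1.png

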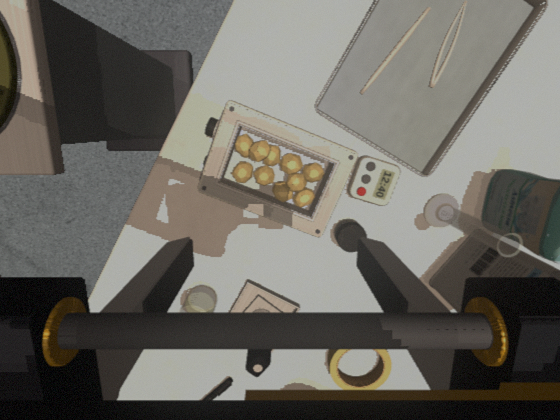

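Wrist view: housing corners at (232,101), (355,152), (318,236) and (200,190), so the pan is yawed about -22°, panel on the left. The tray and tamper are at the bottom (265,300)/(258,365), turned by about the same. I'll crop and enlarge for accurate corners, then go above the tamper.

```bash
python3 - <<'E'
from h import *
im=cv2.imread('pics/w1.png')[90:245,190:365]; cv2.imwrite('pics/c1.png',cv2.resize(im,None,fx=4,fy=3.8709677,interpolation=cv2.INTER_CUBIC))
E
python3 -m crank '[{"offset":[-0.005,-0.04,0],"spin":-3},{"offset":[-0.01,-0.08,0],"spin":-7},{"offset":[-0.02,-0.11,0],"spin":-11},{"offset":[-0.03,-0.13,0],"spin":-15},{"offset":[-0.03,-0.14,0],"spin":-20},{"offset":[-0.03,-0.14,0],"spin":-22},{"offset":[-0.03,-0.14,0],"spin":-22},{"offset":[-0.03,-0.14,0],"spin":-22}]'
python3 - <<'E'
from h import *
s,p,T=wrist(); save(p,'w2.png'); print(s['eef_pos'],s['eef_rot'])
np.savez('w2.npz',T=T,f=[p['fx'],p['fy'],p['cx'],p['cy']])
for k in ['tamper_grip','rest_tray','tamper_foot','beaker_mid']:
    print(k,[(np.round(d['location']),round(d['conf'],2)) for d in manip.search_frame(p,k)])
cv2.imwrite('pics/c2.png',cv2.imread('pics/w2.png'))
E
```

```text
clock: 2.58
eef_pos: [450.2, -299.1, 314.8]
eef_rot: [-3.141, -0.0, 1.19]
wrist_force: [-0.3, 0.1, -0.0]
finger_gap: 94.3
[ 450.21863202 -299.08671999  314.76589689] [-3.14054822e+00 -4.68453077e-04  1.18959425e+00]
tamper_grip [(array([ 458., -387.,   18.]), 0.7)]
rest_tray [(array([ 450., -376.,    7.]), 0.82)]
tamper_foot [(array([ 455., -389.,    9.]), 0.91)]
beaker_mid [(array([ 359., -363.,   35.]), 0.81), (array([ 508., -164.,   48.]), 0.69)]
```

View pics/c1.png

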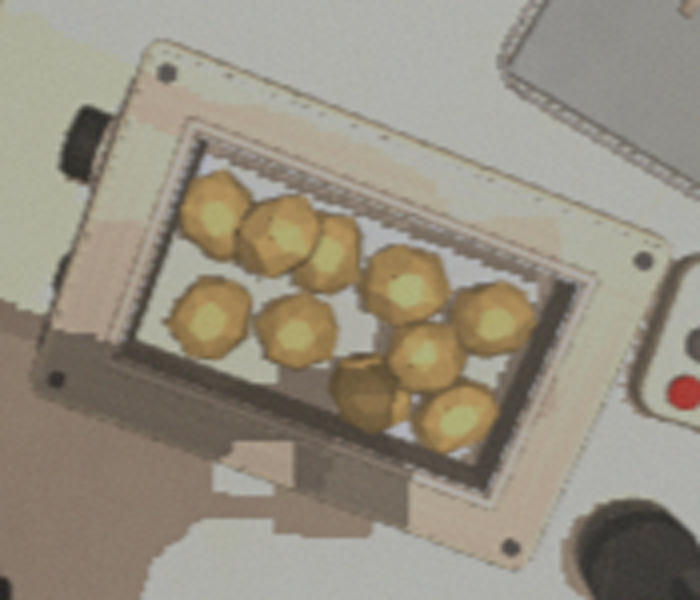

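View pics/w2.png

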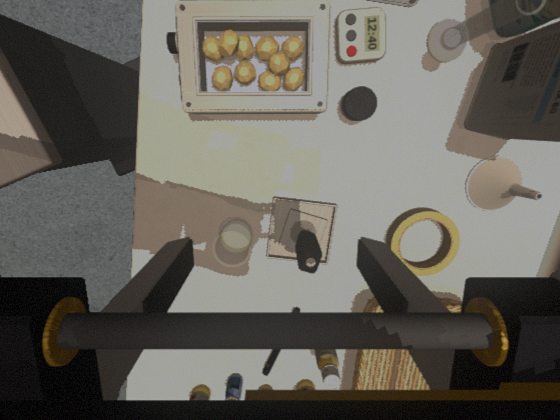

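The crop shows the pan's inner rim corners near (195,125), (593,280), (487,497) and (125,352). Two lumps ride high, at (280,235) panel side and (370,395) nearer the far end. The second view shows the tray with corners (272,197), (337,203), (331,264), (266,258), and the foot inside it turned differently. I need an enlarged view of that.

Run:
```python
from h import *
im=cv2.imread('pics/w2.png')[185:280,255:350]; cv2.imwrite('pics/c3.png',cv2.resize(im,(570,570),interpolation=cv2.INTER_CUBIC))
d=np.load('w2.npz'); f=d['f']; p2=dict(fx=f[0],fy=f[1],cx=f[2],cy=f[3])
print(f)
# pan from w1
T=np.array([[ 9.99999994e-01,1.03773409e-04,-4.03303934e-05,4.79748054e+02],[9.09046305e-05,-9.70184708e-01,-2.42366712e-01,-9.00775674e+01],[-6.42791510e-05,2.42366707e-01,-9.70184712e-01,4.94704936e+02],[0,0,0,1]])
def rep(P):
    P=np.array(P); print(np.round(P,0).tolist()); print('c',P.mean(0),'L',np.linalg.norm(P[1]-P[0]),np.linalg.norm(P[2]-P[3]),'W',np.linalg.norm(P[2]-P[1]),np.linalg.norm(P[3]-P[0]),'ang',np.degrees(np.arctan2(*((P[1]-P[0]+P[2]-P[3])[1::-1]))))
rep([ray(p2,190+x/4,90+y/3.871,60,T)[:2] for x,y in [(195,125),(593,280),(487,497),(125,352)]])
rep([ray(p2,190+x/4,90+y/3.871,60,T)[:2] for x,y in [(158,40),(672,240),(520,570),(38,390)]])
for x,y in [(280,235),(370,395)]: print(ray(p2,190+x/4,90+y/3.871,45,T)[:2])
rep([ray(p2,u,v,13,d['T'])[:2] for u,v in [(272,197),(337,203),(331,264),(266,258)]])
# housing corners from w2 (edges)
rep([ray(p2,u,v,60,d['T'])[:2] for u,v in [(177,2),(329,0),(327,111),(183,111)]])
```

```text
[332.61701444 332.61701444 274.84444505 209.58209891]
[[434.0, -85.0], [562.0, -135.0], [530.0, -211.0], [409.0, -160.0]]
c [ 483.78107507 -147.74008435] L 137.6682070483345 131.15094113512887 W 82.32843961227513 78.88532663296935 ang -22.21264384002176
[[423.0, -58.0], [587.0, -122.0], [542.0, -238.0], [380.0, -173.0]]
c [ 482.96490743 -147.82775449] L 175.71782550700598 174.7438756112802 W 124.39097893343163 122.44179713730244 ang -21.515621051473595
[ 459.91116362 -121.43673973]
[ 490.25690888 -177.55092111]
[[434.0, -326.0], [520.0, -370.0], [480.0, -459.0], [390.0, -412.0]]
c [ 455.95895209 -391.96324714] L 96.8467093475467 101.46750670107026 W 97.37703433589198 96.85952264176163 ang -27.270556925383474
[[422.0, -61.0], [587.0, -125.0], [543.0, -241.0], [376.0, -174.0]]
c [ 482.00420155 -150.10779451] L 176.94802587049796 180.46967807759077 W 123.87861597452749 121.85191958481495 ang -21.458455283823277
```

View pics/c3.png

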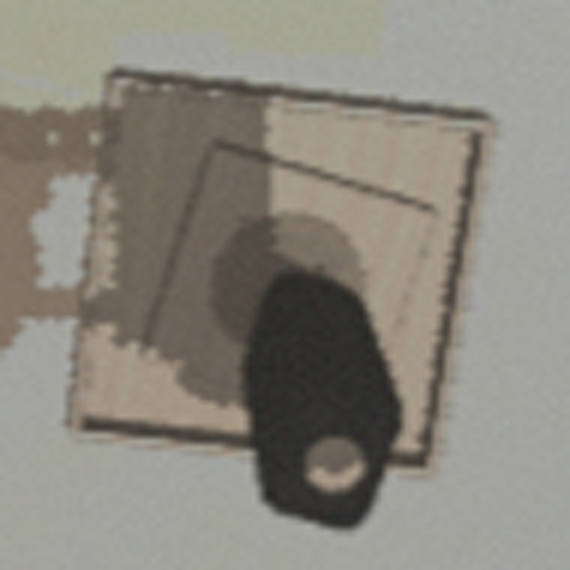

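The enlarged tray view shows the foot's top corners at (212,143), (433,208) and (148,352), turned further than the tray. The cap on the grip's top is at (335,465).

Run:
```python
from h import *
d=np.load('w2.npz'); f=d['f']; p=dict(fx=f[0],fy=f[1],cx=f[2],cy=f[3]);T=d['T']
g=lambda x,y,z: ray(p,255+x/6,185+y/6,z,T)[:2]
A,B,C=[g(x,y,10) for x,y in [(212,143),(433,208),(148,352)]]
a=lambda v:np.degrees(np.arctan2(v[1],v[0]))
print(A,B,C,np.linalg.norm(B-A),np.linalg.norm(C-A),a(B-A),a(A-C)-90,'centre from foot',(B+C)/2)
print('tray ang', [a(g(*q,13)-g(*r,13)) for q,r in [((490,118),(110,75)),((430,470),(72,425))]], [a(g(*q,13)-g(*r,13))-90 for q,r in [((110,75),(72,425)),((490,118),(430,470))]], np.mean([g(*q,13) for q in [(110,75),(490,118),(430,470),(72,425)]],axis=0))
for z in (123,128,135): print(z,g(335,465,z))
```

```text
[ 452.69373217 -353.82895956] [ 498.32527959 -390.20693978] [ 417.51600624 -399.28506844] 58.3574807881311 57.47808483149355 -38.562244499315646 -37.735691313715975 centre from foot [ 457.92064291 -394.74600411]
tray ang [np.float64(-28.355524620687376), np.float64(-29.397295387614395)] [np.float64(-27.907014661439966), np.float64(-28.674352010614697)] [ 455.24820523 -391.30322376]
123 [ 457.0880879  -396.81655074]
128 [ 457.34421407 -394.62816564]
135 [ 457.70279073 -391.5644265 ]
```

```bash
python3 -m crank '[{"offset":[0.002,-0.024,-0.02],"spin":-4},{"offset":[0.004,-0.048,-0.04],"spin":-8},{"offset":[0.006,-0.072,-0.06],"spin":-12},{"offset":[0.0075,-0.096,-0.09],"spin":-16},{"offset":[0.0075,-0.096,-0.12],"spin":-16},{"offset":[0.0075,-0.096,-0.15],"spin":-16},{"offset":[0.0075,-0.096,-0.15],"spin":-16},{"offset":[0.0075,-0.096,-0.15],"spin":-16}]' 0.65 20
python3 - <<'E'
from h import *
s,p,T=wrist(); im=np.asarray(p['pixels']).copy(); q=manip.camera('side')
x=s['eef_pos']; pr=[proj(q,[457.7,-395,z]) for z in (3,88,123)]; print(x,pr)
for (k) in ['tamper_grip']:
    m=[d for d in manip.masks_of(q,k)]; 
    for d in m[:1]:
        v,u=np.nonzero(d['mask']); print(d['conf'],[(int(r),u[v==r].mean().round(1)) for r in (v.min()+2,int(v.mean()),v.max()-2)])
i2=np.asarray(q['pixels'])[200:340,200:400]
o=np.hstack([cv2.resize(im,(400,300)),cv2.resize(i2,(400,300))]); cv2.imwrite('pics/d1.png',o[:,:,::-1])
E
```

```text
clock: 3.5
eef_pos: [457.6, -394.6, 164.8]
eef_rot: [-3.139, -0.001, 0.911]
wrist_force: [0.0, 0.2, 1.3]
finger_gap: 60.9
[ 457.63761593 -394.58043829  164.77979229] [(np.float64(298.8415198090406), np.float64(306.2099582985869)), (np.float64(300.0508323553608), np.float64(259.56702848250785)), (np.float64(300.5942156762519), np.float64(238.60884841840567))]
0.85 [(236, np.float64(302.5)), (286, np.float64(300.0)), (321, np.float64(309.0))]
```

View pics/d1.png

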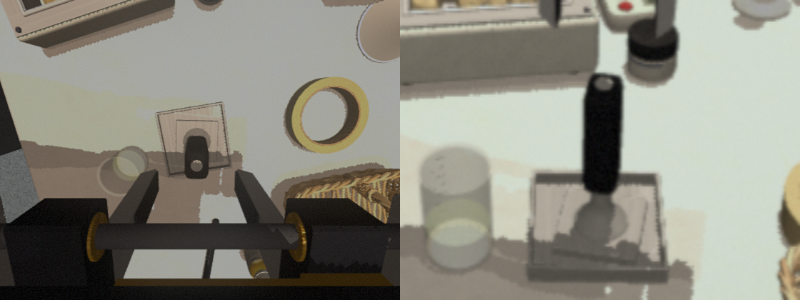

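The wrist half shows the tamper midway between the fingers and square to the jaws, grip narrow across them (cap at about 196,165). The side half agrees to about 2 mm. Next: descend and grip.

```bash
python3 -m crank '[{"offset":[0,0,-0.025],"spin":0},{"offset":[0,0,-0.05],"spin":0},{"offset":[0,0,-0.075],"spin":0},{"offset":[0,0,-0.09],"spin":0},{"offset":[0,0,-0.095],"spin":0},{"offset":[0,0,-0.095],"spin":0},{"offset":[0,0,-0.095],"spin":0},{"offset":[0,0,-0.095],"spin":0}]' 0.65 20
python3 -m crank '[{"offset":[0,0,0],"spin":0},{"offset":[0,0,0],"spin":0},{"offset":[0,0,0],"spin":0},{"offset":[0,0,0],"spin":0},{"offset":[0,0,0],"spin":0},{"offset":[0,0,0],"spin":0},{"offset":[0,0,0],"spin":0},{"offset":[0,0,0],"spin":0}]' 0 55
```

```text
clock: 4.32
eef_pos: [459.3, -396.0, 74.6]
eef_rot: [3.136, 0.0, 0.911]
wrist_force: [-0.8, 0.3, 0.2]
finger_gap: 61.2
clock: 4.98
eef_pos: [459.2, -395.9, 74.6]
eef_rot: [3.136, 0.0, 0.911]
wrist_force: [-0.3, 0.6, 0.8]
finger_gap: 23.5
```

```bash
python3 -c "
from h import *
s=manip.read_state();print(s['joints'],s['effort'],s['wrist_force'],s['moment'])"
python3 -m crank '[{"offset":[0,0,0.02],"spin":0},{"offset":[0,0,0.04],"spin":0},{"offset":[0,0,0.06],"spin":0},{"offset":[0,0,0.08],"spin":0},{"offset":[0,0,0.1],"spin":0},{"offset":[0,0,0.11],"spin":0},{"offset":[0,0,0.11],"spin":0},{"offset":[0,0,0.11],"spin":0}]'
python3 -c "
from h import *
s=manip.read_state();print(s['joints'],s['eef_pos'],s['wrist_force'],s['moment'])"
```

```text
[-7.72013362e-01  5.51269533e-01  1.48486410e+00  2.52127460e-04
  1.10001600e+00 -1.11952460e-01] [-7.65239680e-02 -6.33499002e+01 -3.21297097e+01  1.15932932e-01
 -3.77830407e-01 -2.67455494e-02] [-0.25912458  0.57899434  0.83846006] [0.19057706 0.3486716  0.01176957]
clock: 5.65
eef_pos: [459.1, -395.8, 183.8]
eef_rot: [3.137, 0.0, 0.911]
wrist_force: [0.0, 0.2, -4.0]
finger_gap: 23.3
[-7.72018071e-01  4.39226987e-01  1.38247084e+00  1.92738820e-04
  1.31496096e+00 -1.11910792e-01] [ 459.09187243 -395.81621746  183.78002196] [ 0.04418295  0.23056317 -3.99952013] [0.00924203 0.07926685 0.01409974]
```

Lifted: the no-load reading with the tamper is fz ≈ -4.0 N, and the foot's underside is TCP z − 71.6. Moving over the panel end of the pan and squaring to it.

```bash
python3 -m crank '[{"offset":[0,0.035,0],"spin":2},{"offset":[0,0.07,0],"spin":4},{"offset":[-0.001,0.11,0],"spin":7},{"offset":[-0.002,0.15,0],"spin":10},{"offset":[-0.003,0.19,0],"spin":13},{"offset":[-0.004,0.225,0],"spin":15},{"offset":[-0.004,0.25,0],"spin":16},{"offset":[-0.004,0.261,0],"spin":16}]'
python3 -m crank '[{"offset":[0,0,-0.01],"spin":0},{"offset":[0,0,-0.02],"spin":0},{"offset":[0,0,-0.025],"spin":0},{"offset":[0,0,-0.03],"spin":0},{"offset":[0,0,-0.03],"spin":0},{"offset":[0,0,-0.03],"spin":0},{"offset":[0,0,-0.03],"spin":0},{"offset":[0,0,-0.03],"spin":0}]'
python3 - <<'E'
from h import *
s,p,T=wrist(); q=manip.camera('side'); q2=manip.camera('scene')
print(s['eef_pos'],s['eef_rot'],s['wrist_force'],s['joints'])
i1=np.asarray(p['pixels'])[60:420,60:500]; i2=np.asarray(q['pixels'])[110:260,160:360]; i3=np.asarray(q2['pixels'])[150:310,160:310]
o=np.hstack([cv2.resize(i1,(0,0),fx=300/360,fy=300/360),cv2.resize(i2,(400,300))]); cv2.imwrite('pics/e1.png',o[:,:,::-1])
E
```

```text
clock: 6.32
eef_pos: [454.4, -132.0, 182.4]
eef_rot: [3.139, 0.0, 1.193]
wrist_force: [0.5, -0.0, -2.4]
finger_gap: 23.5
clock: 6.98
eef_pos: [454.5, -132.3, 152.8]
eef_rot: [3.138, 0.0, 1.193]
wrist_force: [0.5, -0.4, -3.9]
finger_gap: 23.7
[ 454.53688636 -132.28892126  152.77008729] [3.13826126e+00 4.46337047e-06 1.19257025e+00] [ 0.49425885 -0.43010125 -3.8810848 ] [-3.60572096e-01  1.81349768e-01  1.79729640e+00 -6.90252154e-05
  1.15961569e+00  1.76814581e-02]
```

View pics/e1.png

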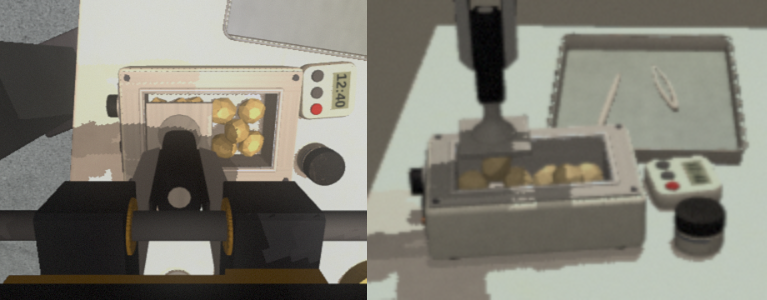

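The foot is over the panel end, square to the pan and inside its walls; the far-end lumps show at about (235,125) in the left half. Shift 3 mm inward, then descend in small steps to find contact.

```bash
python3 -m crank '[{"offset":[0.002,-0.002,-0.004],"spin":0},{"offset":[0.002,-0.0025,-0.008],"spin":0},{"offset":[0.002,-0.0025,-0.011],"spin":0},{"offset":[0.002,-0.0025,-0.014],"spin":0},{"offset":[0.002,-0.0025,-0.016],"spin":0},{"offset":[0.002,-0.0025,-0.018],"spin":0},{"offset":[0.002,-0.0025,-0.018],"spin":0},{"offset":[0.002,-0.0025,-0.018],"spin":0}]'
python3 -m crank '[{"offset":[0,0,-0.001],"spin":0},{"offset":[0,0,-0.002],"spin":0},{"offset":[0,0,-0.003],"spin":0},{"offset":[0,0,-0.004],"spin":0},{"offset":[0,0,-0.004],"spin":0},{"offset":[0,0,-0.004],"spin":0},{"offset":[0,0,-0.004],"spin":0},{"offset":[0,0,-0.004],"spin":0}]'
```

```text
clock: 7.8
eef_pos: [456.5, -134.5, 134.7]
eef_rot: [3.138, -0.0, 1.193]
wrist_force: [0.2, 0.5, -2.2]
finger_gap: 24.1
clock: 8.47
eef_pos: [456.7, -134.6, 131.4]
eef_rot: [3.137, -0.0, 1.193]
wrist_force: [-2.2, 1.3, 6.2]
finger_gap: 23.9
```

Contact at TCP z ≈ 132, about 10 N net. Now keep up the push and work the foot sideways.

```bash
python3 -m crank '[{"offset":[0.002,-0.001,-0.001],"spin":0},{"offset":[0.0045,-0.002,-0.001],"spin":0},{"offset":[0.0045,-0.002,-0.001],"spin":0},{"offset":[0.002,-0.001,-0.001],"spin":0},{"offset":[0,0,-0.001],"spin":0},{"offset":[0,0,-0.001],"spin":0},{"offset":[0.002,-0.001,-0.001],"spin":0},{"offset":[0.0045,-0.002,-0.001],"spin":0}]'
```

```text
clock: 9.13
eef_pos: [460.8, -136.4, 131.1]
eef_rot: [3.139, -0.0, 1.193]
wrist_force: [-9.8, 2.3, 19.0]
finger_gap: 23.9
```

```bash
python3 -m crank '[{"offset":[-0.002,0.001,-0.0004],"spin":0},{"offset":[-0.0045,0.002,-0.0004],"spin":0},{"offset":[-0.0045,0.002,-0.0004],"spin":0},{"offset":[-0.002,0.001,-0.0004],"spin":0},{"offset":[0,0,-0.0004],"spin":0},{"offset":[-0.002,0.001,-0.0004],"spin":0},{"offset":[-0.0045,0.002,-0.0004],"spin":0},{"offset":[-0.0045,0.002,-0.0004],"spin":0}]'
```

```text
clock: 9.8
eef_pos: [456.5, -134.4, 131.2]
eef_rot: [3.138, -0.0, 1.193]
wrist_force: [1.3, 0.0, 5.2]
finger_gap: 23.6
```

```bash
python3 -m crank '[{"offset":[-0.001,-0.0025,-0.0007],"spin":0},{"offset":[-0.002,-0.005,-0.0007],"spin":0},{"offset":[-0.001,-0.0025,-0.0007],"spin":0},{"offset":[0,0,-0.0007],"spin":0},{"offset":[-0.001,-0.0025,-0.0007],"spin":0},{"offset":[-0.002,-0.005,-0.0007],"spin":0},{"offset":[-0.001,-0.0025,-0.0007],"spin":0},{"offset":[0,0,-0.0007],"spin":0}]'
python3 -m crank '[{"offset":[0.002,-0.001,-0.0007],"spin":0},{"offset":[0.0045,-0.002,-0.0007],"spin":0},{"offset":[0.002,-0.001,-0.0007],"spin":0},{"offset":[0,0,-0.0007],"spin":0},{"offset":[0.002,-0.001,-0.0007],"spin":0},{"offset":[0.0045,-0.002,-0.0007],"spin":0},{"offset":[0.002,-0.001,-0.0007],"spin":0},{"offset":[0,0,-0.0007],"spin":0}]'
```

```text
clock: 10.47
eef_pos: [456.0, -134.4, 129.9]
eef_rot: [3.139, -0.0, 1.193]
wrist_force: [0.1, -0.3, -2.5]
finger_gap: 23.7
clock: 11.13
eef_pos: [455.9, -134.4, 129.1]
eef_rot: [3.139, -0.0, 1.193]
wrist_force: [0.4, 0.1, -2.4]
finger_gap: 23.4
```

It gives way. Continue with a progressive lowering, capped at about 1.5 mm per call so that a jam cannot exceed ~27 N.

```bash
python3 -m crank '[{"offset":[0.0025,-0.001,-0.0006],"spin":0},{"offset":[0.0045,-0.002,-0.0008],"spin":0},{"offset":[0.002,-0.001,-0.001],"spin":0},{"offset":[0,0,-0.0012],"spin":0},{"offset":[-0.001,-0.0025,-0.0014],"spin":0},{"offset":[-0.002,-0.005,-0.0014],"spin":0},{"offset":[-0.001,-0.0025,-0.0014],"spin":0},{"offset":[0,0,-0.0014],"spin":0}]'
python3 -m crank '[{"offset":[0.0025,-0.001,-0.0006],"spin":0},{"offset":[0.0045,-0.002,-0.0008],"spin":0},{"offset":[0.002,-0.001,-0.001],"spin":0},{"offset":[0,0,-0.0012],"spin":0},{"offset":[-0.001,-0.0025,-0.0014],"spin":0},{"offset":[-0.002,-0.005,-0.0014],"spin":0},{"offset":[-0.001,-0.0025,-0.0014],"spin":0},{"offset":[0,0,-0.0014],"spin":0}]'
```

```text
clock: 11.8
eef_pos: [455.7, -134.4, 127.5]
eef_rot: [3.14, 0.0, 1.192]
wrist_force: [-0.8, -0.1, -2.6]
finger_gap: 24.0
clock: 12.47
eef_pos: [455.4, -134.5, 125.9]
eef_rot: [3.14, 0.0, 1.191]
wrist_force: [-0.3, 0.0, -2.5]
finger_gap: 23.8
```

```bash
python3 -m crank '[{"offset":[0.0025,-0.001,-0.001],"spin":0},{"offset":[0.0045,-0.002,-0.0014],"spin":0},{"offset":[0.002,-0.001,-0.0016],"spin":0},{"offset":[0,0,-0.0018],"spin":0},{"offset":[-0.001,-0.0025,-0.002],"spin":0},{"offset":[-0.002,-0.005,-0.002],"spin":0},{"offset":[-0.001,-0.0025,-0.002],"spin":0},{"offset":[0.0005,0,-0.002],"spin":0}]'
```

```text
clock: 13.13
eef_pos: [455.7, -134.5, 123.8]
eef_rot: [3.141, 0.0, 1.191]
wrist_force: [-0.2, 0.1, -3.0]
finger_gap: 23.5
```

```bash
python3 -m crank '[{"offset":[0.0025,-0.001,-0.0006],"spin":0},{"offset":[0.0045,-0.002,-0.0009],"spin":0},{"offset":[0.002,-0.001,-0.0012],"spin":0},{"offset":[0,0,-0.0015],"spin":0},{"offset":[-0.001,-0.0025,-0.0016],"spin":0},{"offset":[-0.002,-0.005,-0.0016],"spin":0},{"offset":[-0.001,-0.0025,-0.0016],"spin":0},{"offset":[0.0005,0,-0.0016],"spin":0}]'
```

```text
clock: 13.8
eef_pos: [456.2, -134.6, 122.3]
eef_rot: [3.141, 0.0, 1.19]
wrist_force: [-0.2, -0.2, -3.3]
finger_gap: 23.7
```

```bash
python3 -m crank '[{"offset":[0,0,-0.0003],"spin":0},{"offset":[0,0,-0.0006],"spin":0},{"offset":[0,0,-0.0009],"spin":0},{"offset":[0,0,-0.0012],"spin":0},{"offset":[0,0,-0.0014],"spin":0},{"offset":[0,0,-0.0014],"spin":0},{"offset":[0,0,-0.0014],"spin":0},{"offset":[0,0,-0.0014],"spin":0}]'
```

```text
clock: 14.47
eef_pos: [456.2, -134.6, 120.9]
eef_rot: [3.141, 0.0, 1.19]
wrist_force: [0.3, -0.2, -3.1]
finger_gap: 23.6
```

```bash
python3 -m crank '[{"offset":[0.0025,-0.001,-0.0003],"spin":0},{"offset":[0.0045,-0.002,-0.0006],"spin":0},{"offset":[0.0025,-0.001,-0.0009],"spin":0},{"offset":[0,0,-0.0011],"spin":0},{"offset":[-0.001,-0.0025,-0.0011],"spin":0},{"offset":[-0.002,-0.005,-0.0011],"spin":0},{"offset":[-0.001,-0.0025,-0.0011],"spin":0},{"offset":[0,0,-0.0011],"spin":0}]'
```

```text
clock: 15.13
eef_pos: [456.2, -134.7, 119.8]
eef_rot: [3.141, 0.0, 1.189]
wrist_force: [1.0, 0.0, -2.9]
finger_gap: 23.8
```

```bash
python3 -m crank '[{"offset":[0.0005,0,-0.0004],"spin":0},{"offset":[0.0005,0,-0.0008],"spin":0},{"offset":[0.0005,0,-0.0012],"spin":0},{"offset":[0.0005,0,-0.0014],"spin":0},{"offset":[0.0005,0,-0.0014],"spin":0},{"offset":[0.0005,0,-0.0014],"spin":0},{"offset":[0.0005,0,-0.0014],"spin":0},{"offset":[0.0005,0,-0.0014],"spin":0}]'
```

```text
clock: 15.8
eef_pos: [456.7, -134.7, 118.4]
eef_rot: [3.141, 0.0, 1.189]
wrist_force: [0.3, 1.0, -1.8]
finger_gap: 24.0
```

```bash
python3 -m crank '[{"offset":[0.0025,-0.001,-0.0003],"spin":0},{"offset":[0.0045,-0.002,-0.0006],"spin":0},{"offset":[0.0025,-0.001,-0.0009],"spin":0},{"offset":[0,0,-0.0011],"spin":0},{"offset":[-0.001,-0.0025,-0.0011],"spin":0},{"offset":[-0.002,-0.005,-0.0011],"spin":0},{"offset":[-0.001,-0.0025,-0.0011],"spin":0},{"offset":[0,0,-0.0011],"spin":0}]'
```

```text
clock: 16.47
eef_pos: [456.6, -134.8, 117.4]
eef_rot: [3.141, 0.001, 1.189]
wrist_force: [0.1, -0.4, 0.2]
finger_gap: 23.6
```

```bash
python3 -m crank '[{"offset":[0.0025,-0.001,-0.0004],"spin":0},{"offset":[0.0045,-0.002,-0.0006],"spin":0},{"offset":[0.0025,-0.001,-0.0007],"spin":0},{"offset":[0,0,-0.0007],"spin":0},{"offset":[-0.001,-0.0025,-0.0007],"spin":0},{"offset":[-0.002,-0.005,-0.0007],"spin":0},{"offset":[-0.001,-0.0025,-0.0007],"spin":0},{"offset":[0,0,-0.0007],"spin":0}]'
```

```text
clock: 17.13
eef_pos: [456.7, -135.0, 116.9]
eef_rot: [3.14, 0.0, 1.188]
wrist_force: [0.4, -1.5, 5.1]
finger_gap: 23.5
```

```bash
python3 -m crank '[{"offset":[0.0025,-0.001,-0.0004],"spin":0},{"offset":[0.0045,-0.002,-0.0006],"spin":0},{"offset":[0.0025,-0.001,-0.0007],"spin":0},{"offset":[0,0,-0.0007],"spin":0},{"offset":[-0.001,-0.0025,-0.0007],"spin":0},{"offset":[-0.002,-0.005,-0.0007],"spin":0},{"offset":[-0.001,-0.0025,-0.0007],"spin":0},{"offset":[0,0,-0.0007],"spin":0}]'
```

```text
clock: 17.8
eef_pos: [457.3, -135.2, 116.7]
eef_rot: [3.138, 0.0, 1.188]
wrist_force: [0.5, -2.4, 8.0]
finger_gap: 23.8
```

The panel end is now hard: net 12 N with no further sinking, underside ≈ 45 mm. On to the far end.

```bash
python3 -m crank '[{"offset":[0,0,0.015],"spin":0},{"offset":[0,0,0.026],"spin":0},{"offset":[0.018,-0.009,0.026],"spin":0},{"offset":[0.036,-0.018,0.026],"spin":0},{"offset":[0.049,-0.025,0.026],"spin":0},{"offset":[0.049,-0.025,0.024],"spin":0},{"offset":[0.049,-0.025,0.021],"spin":0},{"offset":[0.049,-0.025,0.018],"spin":0}]'
```

```text
clock: 18.47
eef_pos: [505.3, -159.7, 133.7]
eef_rot: [3.14, 0.0, 1.188]
wrist_force: [-1.1, 0.5, -3.1]
finger_gap: 23.8
```

```bash
python3 -m crank '[{"offset":[0,0,-0.0005],"spin":0},{"offset":[0,0,-0.001],"spin":0},{"offset":[0,0,-0.0015],"spin":0},{"offset":[0,0,-0.0015],"spin":0},{"offset":[0,0,-0.0015],"spin":0},{"offset":[0,0,-0.0015],"spin":0},{"offset":[0,0,-0.0015],"spin":0},{"offset":[0,0,-0.0015],"spin":0}]'
```

```text
clock: 19.13
eef_pos: [505.3, -159.7, 132.3]
eef_rot: [3.14, 0.0, 1.188]
wrist_force: [-0.5, 0.6, -2.6]
finger_gap: 23.6
```

```bash
python3 -m crank '[{"offset":[0,0,-0.0005],"spin":0},{"offset":[0,0,-0.001],"spin":0},{"offset":[0,0,-0.0015],"spin":0},{"offset":[0,0,-0.0015],"spin":0},{"offset":[0,0,-0.0015],"spin":0},{"offset":[0,0,-0.0015],"spin":0},{"offset":[0,0,-0.0015],"spin":0},{"offset":[0,0,-0.0015],"spin":0}]'
```

```text
clock: 19.8
eef_pos: [505.3, -159.7, 130.8]
eef_rot: [3.14, 0.0, 1.188]
wrist_force: [-0.4, -0.7, -2.4]
finger_gap: 23.9
```

```bash
python3 -m crank '[{"offset":[0.0025,-0.001,-0.0003],"spin":0},{"offset":[0.0045,-0.002,-0.0006],"spin":0},{"offset":[0.0025,-0.001,-0.0009],"spin":0},{"offset":[0,0,-0.0011],"spin":0},{"offset":[0.001,0.0025,-0.0011],"spin":0},{"offset":[0.002,0.005,-0.0011],"spin":0},{"offset":[0.001,0.0025,-0.0011],"spin":0},{"offset":[0,0,-0.0011],"spin":0}]'
```

```text
clock: 20.47
eef_pos: [505.3, -159.7, 129.7]
eef_rot: [3.14, 0.0, 1.189]
wrist_force: [0.1, 0.3, -3.1]
finger_gap: 23.7
```

```bash
python3 -m crank '[{"offset":[0,0,-0.0005],"spin":0},{"offset":[0,0,-0.001],"spin":0},{"offset":[0,0,-0.0015],"spin":0},{"offset":[0,0,-0.0015],"spin":0},{"offset":[0,0,-0.0015],"spin":0},{"offset":[0,0,-0.0015],"spin":0},{"offset":[0,0,-0.0015],"spin":0},{"offset":[0,0,-0.0015],"spin":0}]'
```

```text
clock: 21.13
eef_pos: [505.4, -159.7, 128.3]
eef_rot: [3.14, 0.0, 1.189]
wrist_force: [0.3, 0.4, -2.7]
finger_gap: 23.8
```

```bash
python3 -m crank '[{"offset":[0.0025,-0.001,-0.0003],"spin":0},{"offset":[0.0045,-0.002,-0.0006],"spin":0},{"offset":[0.0025,-0.001,-0.0009],"spin":0},{"offset":[0,0,-0.0011],"spin":0},{"offset":[0.001,0.0025,-0.0011],"spin":0},{"offset":[0.002,0.005,-0.0011],"spin":0},{"offset":[0.001,0.0025,-0.0011],"spin":0},{"offset":[0,0,-0.0011],"spin":0}]'
```

```text
clock: 21.8
eef_pos: [505.4, -159.6, 127.2]
eef_rot: [3.14, 0.0, 1.189]
wrist_force: [0.1, -0.5, -2.9]
finger_gap: 23.8
```

```bash
python3 -m crank '[{"offset":[0,0,-0.0005],"spin":0},{"offset":[0,0,-0.001],"spin":0},{"offset":[0,0,-0.0015],"spin":0},{"offset":[0,0,-0.0015],"spin":0},{"offset":[0,0,-0.0015],"spin":0},{"offset":[0,0,-0.0015],"spin":0},{"offset":[0,0,-0.0015],"spin":0},{"offset":[0,0,-0.0015],"spin":0}]'
```

```text
clock: 22.47
eef_pos: [505.4, -159.7, 125.8]
eef_rot: [3.14, 0.001, 1.189]
wrist_force: [-0.6, -0.3, 0.6]
finger_gap: 23.5
```

```bash
python3 -m crank '[{"offset":[0.0025,-0.001,-0.0003],"spin":0},{"offset":[0.0045,-0.002,-0.0006],"spin":0},{"offset":[0.0025,-0.001,-0.0009],"spin":0},{"offset":[0,0,-0.0011],"spin":0},{"offset":[0.001,0.0025,-0.0011],"spin":0},{"offset":[0.002,0.005,-0.0011],"spin":0},{"offset":[0.001,0.0025,-0.0011],"spin":0},{"offset":[0,0,-0.0011],"spin":0}]'
```

```text
clock: 23.13
eef_pos: [505.4, -159.5, 124.7]
eef_rot: [3.14, 0.0, 1.19]
wrist_force: [-0.1, 0.0, -3.2]
finger_gap: 23.6
```

Run:
```python
from h import *
q=manip.camera('side'); i2=np.asarray(q['pixels'])[110:260,160:360]; q2=manip.camera('scene'); i3=np.asarray(q2['pixels'])[170:320,170:370]
cv2.imwrite('pics/f1.png',np.hstack([cv2.resize(i2,(400,300)),cv2.resize(i3,(400,300))])[:,:,::-1])
```

```text
(no output)
```

View pics/f1.png

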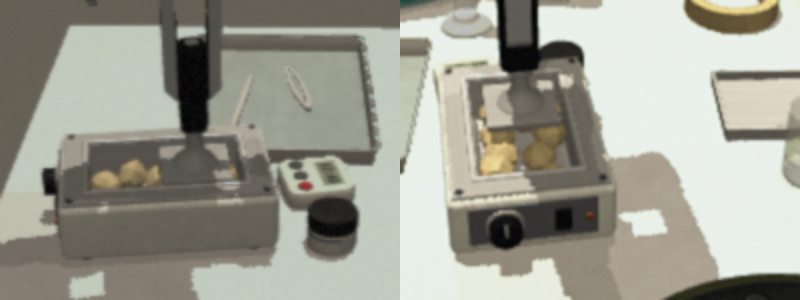

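The foot is in the pan at the far end. The panel-end lumps show at (495,160) and (540,155) right, roughly level. First contact was at about 126 and the lump is yielding, so I go on pressing with sideways work.

```bash
python3 -m crank '[{"offset":[0.0025,-0.001,-0.0005],"spin":0},{"offset":[0.0045,-0.002,-0.0008],"spin":0},{"offset":[0.0025,-0.001,-0.0011],"spin":0},{"offset":[0,0,-0.0013],"spin":0},{"offset":[0.001,0.0025,-0.0014],"spin":0},{"offset":[0.002,0.005,-0.0014],"spin":0},{"offset":[0.001,0.0025,-0.0014],"spin":0},{"offset":[0,0,-0.0014],"spin":0}]'
```

```text
clock: 23.9
eef_pos: [505.3, -159.9, 123.3]
eef_rot: [3.14, 0.001, 1.19]
wrist_force: [0.5, -0.0, -2.8]
finger_gap: 23.6
```

```bash
python3 -m crank '[{"offset":[0.0025,-0.001,-0.0005],"spin":0},{"offset":[0.0045,-0.002,-0.0008],"spin":0},{"offset":[0.0025,-0.001,-0.0011],"spin":0},{"offset":[0,0,-0.0013],"spin":0},{"offset":[0.001,0.0025,-0.0014],"spin":0},{"offset":[0.002,0.005,-0.0014],"spin":0},{"offset":[0.001,0.0025,-0.0014],"spin":0},{"offset":[0,0,-0.0014],"spin":0}]'
```

```text
clock: 24.57
eef_pos: [505.3, -159.7, 121.8]
eef_rot: [3.14, 0.0, 1.19]
wrist_force: [-0.0, 0.0, -2.1]
finger_gap: 23.8
```

```bash
python3 -m crank '[{"offset":[0.0025,-0.001,-0.0005],"spin":0},{"offset":[0.0045,-0.002,-0.0008],"spin":0},{"offset":[0.0025,-0.001,-0.0011],"spin":0},{"offset":[0,0,-0.0011],"spin":0},{"offset":[0.001,0.0025,-0.0011],"spin":0},{"offset":[0.002,0.005,-0.0011],"spin":0},{"offset":[0.001,0.0025,-0.0011],"spin":0},{"offset":[0,0,-0.0011],"spin":0}]'
```

```text
clock: 25.23
eef_pos: [505.3, -159.5, 120.8]
eef_rot: [3.14, 0.0, 1.191]
wrist_force: [0.2, 0.2, -2.0]
finger_gap: 24.0
```

```bash
python3 -m crank '[{"offset":[0.0025,-0.001,-0.0005],"spin":0},{"offset":[0.0045,-0.002,-0.0008],"spin":0},{"offset":[0.0025,-0.001,-0.0011],"spin":0},{"offset":[0,0,-0.0013],"spin":0},{"offset":[0.001,0.0025,-0.0013],"spin":0},{"offset":[0.002,0.005,-0.0013],"spin":0},{"offset":[0.001,0.0025,-0.0013],"spin":0},{"offset":[0,0,-0.0013],"spin":0}]'
```

```text
clock: 25.9
eef_pos: [505.6, -159.3, 119.6]
eef_rot: [3.14, -0.0, 1.192]
wrist_force: [1.7, 1.2, 1.3]
finger_gap: 23.6
```

```bash
python3 -m crank '[{"offset":[0.0025,-0.001,-0.0005],"spin":0},{"offset":[0.0045,-0.002,-0.0008],"spin":0},{"offset":[0.0025,-0.001,-0.001],"spin":0},{"offset":[0,0,-0.001],"spin":0},{"offset":[0.001,0.0025,-0.001],"spin":0},{"offset":[0.002,0.005,-0.001],"spin":0},{"offset":[0.001,0.0025,-0.001],"spin":0},{"offset":[0,0,-0.001],"spin":0}]'
```

```text
clock: 26.57
eef_pos: [506.0, -159.2, 118.9]
eef_rot: [3.139, -0.001, 1.192]
wrist_force: [1.9, 2.0, 8.3]
finger_gap: 23.7
```

```bash
python3 -m crank '[{"offset":[0.0025,-0.001,-0.0005],"spin":0},{"offset":[0.0045,-0.002,-0.0007],"spin":0},{"offset":[0.0025,-0.001,-0.0008],"spin":0},{"offset":[0,0,-0.0008],"spin":0},{"offset":[0.001,0.0025,-0.0008],"spin":0},{"offset":[0.002,0.005,-0.0008],"spin":0},{"offset":[0.001,0.0025,-0.0008],"spin":0},{"offset":[0,0,-0.0008],"spin":0}]'
```

```text
clock: 27.23
eef_pos: [506.6, -159.2, 118.6]
eef_rot: [3.138, -0.001, 1.193]
wrist_force: [1.3, 2.9, 9.8]
finger_gap: 23.4
```

```bash
python3 -m crank '[{"offset":[-0.0025,0.001,-0.0006],"spin":0},{"offset":[-0.0045,0.002,-0.0007],"spin":0},{"offset":[-0.0045,0.002,-0.0007],"spin":0},{"offset":[-0.0025,0.001,-0.0007],"spin":0},{"offset":[-0.001,-0.0025,-0.0007],"spin":0},{"offset":[-0.002,-0.005,-0.0007],"spin":0},{"offset":[-0.001,-0.0025,-0.0007],"spin":0},{"offset":[0,0,-0.0007],"spin":0}]'
```

```text
clock: 27.9
eef_pos: [506.7, -159.5, 118.2]
eef_rot: [3.137, -0.001, 1.192]
wrist_force: [-0.3, 0.1, 2.4]
finger_gap: 23.7
```

```bash
python3 -m crank '[{"offset":[-0.0025,0.001,-0.0006],"spin":0},{"offset":[-0.0045,0.002,-0.0007],"spin":0},{"offset":[-0.0045,0.002,-0.0007],"spin":0},{"offset":[-0.0025,0.001,-0.0007],"spin":0},{"offset":[-0.001,-0.0025,-0.0007],"spin":0},{"offset":[-0.002,-0.005,-0.0007],"spin":0},{"offset":[-0.001,-0.0025,-0.0007],"spin":0},{"offset":[0,0,-0.0007],"spin":0}]'
```

```text
clock: 28.57
eef_pos: [507.0, -159.6, 118.0]
eef_rot: [3.136, -0.001, 1.192]
wrist_force: [-0.2, 0.9, 4.2]
finger_gap: 24.1
```

```bash
python3 -m crank '[{"offset":[0,0,0.035],"spin":0},{"offset":[-0.005,-0.01,0.065],"spin":0},{"offset":[-0.02,-0.035,0.085],"spin":0},{"offset":[-0.03,-0.06,0.1],"spin":0},{"offset":[-0.035,-0.08,0.11],"spin":0},{"offset":[-0.035,-0.085,0.11],"spin":0},{"offset":[-0.035,-0.085,0.11],"spin":0},{"offset":[-0.035,-0.085,0.11],"spin":0}]'
python3 - <<'E'
from h import *
s,p,T=wrist(); print(s['eef_pos'],s['wrist_force'])
im=np.asarray(p['pixels']); save(p,'w3.png')
D=np.array([[.9285,.3714],[-.3714,.9285]])
Ti=np.linalg.inv(T)
c=[proj(p,[*(np.array([483,-148.5])+D@np.array(a)),60],Ti) for a in [(-66,39),(66,39),(66,-39),(-66,-39)]]; print(np.round(c))
u0,u1=max(0,int(min(a[0] for a in c))-15),int(max(a[0] for a in c))+15; v0,v1=max(0,int(min(a[1] for a in c))-15),int(max(a[1] for a in c))+15
cr=im[v0:v1,u0:u1]; print(u0,u1,v0,v1)
k=800/cr.shape[1]; k=min(k,600/cr.shape[0]); np.savez('w3.npz',T=T,f=[p['fx'],p['fy'],p['cx'],p['cy'],u0,v0,k])
cv2.imwrite('pics/g1.png',cv2.resize(cr,None,fx=k*.99,fy=k*.99,interpolation=cv2.INTER_CUBIC)[:,:,::-1])
E
```

```text
clock: 29.23
eef_pos: [471.6, -244.1, 226.6]
eef_rot: [3.138, -0.002, 1.192]
wrist_force: [-0.2, -0.5, -3.3]
finger_gap: 23.7
[ 471.60250118 -244.07598717  226.6379753 ] [-0.18845114 -0.52194811 -3.32091891]
[[181.  60.]
 [317.  61.]
 [315. 143.]
 [186. 143.]]
165 332 45 157
```

View pics/g1.png

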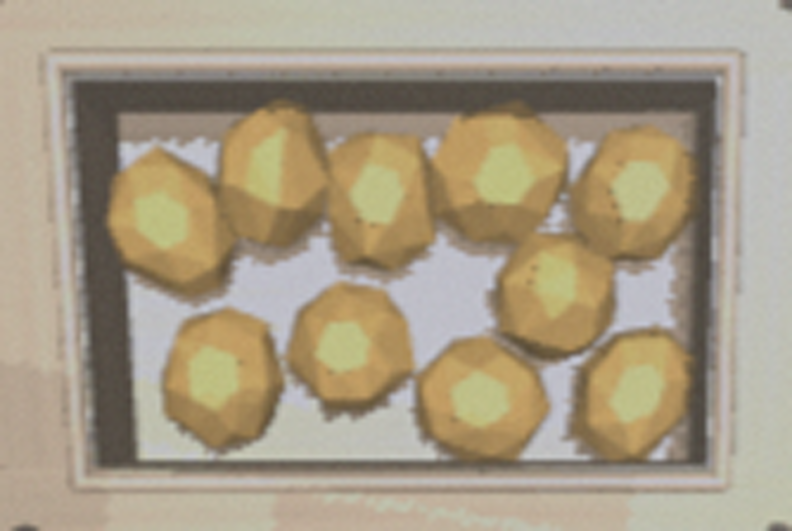

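The enlarged view shows all ten lumps side by side in one layer, none on another: five in the upper row (165,220)…(635,190), one at (557,290), four in the lower row. Now the final firm pushes, panel end first.

```bash
python3 -m crank '[{"offset":[-0.005,0.035,-0.02],"spin":0},{"offset":[-0.01,0.07,-0.04],"spin":0},{"offset":[-0.015,0.1,-0.06],"spin":0},{"offset":[-0.015,0.109,-0.07],"spin":0},{"offset":[-0.015,0.109,-0.085],"spin":0},{"offset":[-0.015,0.109,-0.1],"spin":0},{"offset":[-0.015,0.109,-0.105],"spin":0},{"offset":[-0.015,0.109,-0.106],"spin":0}]'
```

```text
clock: 29.95
eef_pos: [456.3, -134.0, 119.5]
eef_rot: [3.141, -0.002, 1.193]
wrist_force: [0.5, -0.3, -3.0]
finger_gap: 23.6
```

```bash
python3 -m crank '[{"offset":[0,0,-0.001],"spin":0},{"offset":[0,0,-0.002],"spin":0},{"offset":[0,0,-0.002],"spin":0},{"offset":[0,0,-0.0025],"spin":0},{"offset":[0,0,-0.0025],"spin":0},{"offset":[0,0,-0.0025],"spin":0},{"offset":[0,0,-0.0025],"spin":0},{"offset":[0,0,-0.0025],"spin":0}]'
```

```text
clock: 30.62
eef_pos: [456.5, -134.1, 117.3]
eef_rot: [3.14, -0.002, 1.193]
wrist_force: [0.6, -0.3, -0.9]
finger_gap: 24.0
```

```bash
python3 -m crank '[{"offset":[0,0,-0.0005],"spin":0},{"offset":[0,0,-0.001],"spin":0},{"offset":[0,0,-0.0012],"spin":0},{"offset":[0,0,-0.0012],"spin":0},{"offset":[0,0,-0.0012],"spin":0},{"offset":[0,0,-0.0012],"spin":0},{"offset":[0,0,-0.0012],"spin":0},{"offset":[0,0,-0.0012],"spin":0}]'
```

```text
clock: 31.28
eef_pos: [457.0, -134.3, 116.7]
eef_rot: [3.139, -0.002, 1.193]
wrist_force: [0.8, 0.2, 5.5]
finger_gap: 23.5
```

Net 9 N; push a bit more and hold.

```bash
python3 -m crank '[{"offset":[0,0,-0.0009],"spin":0},{"offset":[0,0,-0.0009],"spin":0},{"offset":[0,0,-0.0009],"spin":0},{"offset":[0,0,-0.0009],"spin":0},{"offset":[0,0,-0.0009],"spin":0},{"offset":[0,0,-0.0009],"spin":0},{"offset":[0,0,-0.0009],"spin":0},{"offset":[0,0,-0.0009],"spin":0}]'
```

```text
clock: 31.95
eef_pos: [457.6, -134.5, 116.6]
eef_rot: [3.137, -0.002, 1.193]
wrist_force: [0.5, -0.7, 6.8]
finger_gap: 23.7
```

```bash
python3 -m crank '[{"offset":[0,0,-0.0009],"spin":0},{"offset":[0,0,-0.0009],"spin":0},{"offset":[0,0,-0.0009],"spin":0},{"offset":[0,0,-0.0009],"spin":0},{"offset":[0,0,-0.0009],"spin":0},{"offset":[0,0,-0.0009],"spin":0},{"offset":[0,0,-0.0009],"spin":0},{"offset":[0,0,-0.0009],"spin":0}]'
```

```text
clock: 32.62
eef_pos: [458.1, -134.7, 116.5]
eef_rot: [3.135, -0.002, 1.193]
wrist_force: [0.1, 0.5, 8.1]
finger_gap: 24.0
```

```bash
python3 -m crank '[{"offset":[-0.001,0,-0.0012],"spin":0},{"offset":[-0.001,0,-0.0013],"spin":0},{"offset":[-0.001,0,-0.0014],"spin":0},{"offset":[-0.001,0,-0.0014],"spin":0},{"offset":[-0.001,0,-0.0014],"spin":0},{"offset":[-0.001,0,-0.0014],"spin":0},{"offset":[-0.001,0,-0.0014],"spin":0},{"offset":[-0.001,0,-0.0014],"spin":0}]'
```

```text
clock: 33.28
eef_pos: [458.0, -134.9, 116.3]
eef_rot: [3.132, -0.003, 1.193]
wrist_force: [0.1, 0.2, 11.3]
finger_gap: 23.9
```

Panel end: net ~15 N held. Now the far end.

```bash
python3 -m crank '[{"offset":[0,0,0.01],"spin":0},{"offset":[0,0,0.02],"spin":0},{"offset":[0.025,-0.012,0.02],"spin":0},{"offset":[0.05,-0.025,0.02],"spin":0},{"offset":[0.05,-0.025,0.02],"spin":0},{"offset":[0.05,-0.025,0.012],"spin":0},{"offset":[0.05,-0.025,0.005],"spin":0},{"offset":[0.05,-0.025,0.003],"spin":0}]'
```

```text
clock: 33.95
eef_pos: [506.9, -159.3, 117.9]
eef_rot: [3.135, -0.003, 1.193]
wrist_force: [0.6, 2.2, 5.9]
finger_gap: 23.7
```

```bash
python3 -m crank '[{"offset":[0,0,-0.0005],"spin":0},{"offset":[0,0,-0.001],"spin":0},{"offset":[0,0,-0.0015],"spin":0},{"offset":[0,0,-0.0015],"spin":0},{"offset":[0,0,-0.0015],"spin":0},{"offset":[0,0,-0.0015],"spin":0},{"offset":[0,0,-0.0015],"spin":0},{"offset":[0,0,-0.0015],"spin":0}]'
```

```text
clock: 34.62
eef_pos: [507.3, -159.1, 117.8]
eef_rot: [3.132, -0.003, 1.193]
wrist_force: [-0.8, 2.1, 7.5]
finger_gap: 23.6
```

```bash
python3 -m crank '[{"offset":[0,0,-0.0015],"spin":0},{"offset":[0,0,-0.0018],"spin":0},{"offset":[0,0,-0.002],"spin":0},{"offset":[0,0,-0.002],"spin":0},{"offset":[0,0,-0.002],"spin":0},{"offset":[0,0,-0.002],"spin":0},{"offset":[0,0,-0.002],"spin":0},{"offset":[0,0,-0.002],"spin":0}]'
```

```text
clock: 35.28
eef_pos: [507.8, -158.9, 117.6]
eef_rot: [3.129, -0.004, 1.193]
wrist_force: [-0.7, 2.4, 10.6]
finger_gap: 23.3
```

```bash
python3 -m crank '[{"offset":[-0.001,0,-0.002],"spin":0},{"offset":[-0.001,0,-0.002],"spin":0},{"offset":[-0.001,0,-0.002],"spin":0},{"offset":[-0.001,0,-0.002],"spin":0},{"offset":[-0.001,0,-0.002],"spin":0},{"offset":[-0.001,0,-0.002],"spin":0},{"offset":[-0.001,0,-0.002],"spin":0},{"offset":[-0.001,0,-0.002],"spin":0}]'
```

```text
clock: 35.95
eef_pos: [507.5, -158.8, 117.5]
eef_rot: [3.126, -0.004, 1.194]
wrist_force: [0.2, 2.7, 12.5]
finger_gap: 23.3
```

Far end also held, ~16 N net for over a second. Return the tamper to the tray: lift, travel, turn to the tray's yaw (-28.5°).

```bash
python3 -m crank '[{"offset":[0,0,0.03],"spin":0},{"offset":[0,0,0.06],"spin":0},{"offset":[-0.01,-0.03,0.07],"spin":-1},{"offset":[-0.02,-0.065,0.07],"spin":-2},{"offset":[-0.03,-0.1,0.07],"spin":-3},{"offset":[-0.04,-0.135,0.07],"spin":-4},{"offset":[-0.045,-0.17,0.07],"spin":-5},{"offset":[-0.05,-0.2,0.07],"spin":-6}]'
python3 - <<'E'
from h import *
s,p,T=wrist(); print(s['eef_pos'],s['eef_rot'],s['wrist_force'])
im=np.asarray(p['pixels']); save(p,'w4.png')
Ti=np.linalg.inv(T); a=np.radians(-28.5); D=np.array([[np.cos(a),-np.sin(a)],[np.sin(a),np.cos(a)]])
o=im.copy()
c=np.array([proj(p,[*(np.array([455.5,-391.5])+D@np.array(b)),13],Ti) for b in [(-48,48),(48,48),(48,-48),(-48,-48)]]);print(c.round())
cv2.polylines(o,[c.round().astype(int)],True,(255,0,0),1)
cv2.imwrite('pics/h1.png',o[:,:,::-1])
E
```

```text
clock: 36.62
eef_pos: [456.3, -360.5, 187.7]
eef_rot: [3.126, -0.004, 1.088]
wrist_force: [-0.7, -0.5, -2.4]
finger_gap: 24.2
[ 456.34774164 -360.51590289  187.71298946] [ 3.1257574  -0.00396189  1.08758611] [-0.7184562  -0.50601442 -2.44922768]
[[241. 174.]
 [331. 175.]
 [326. 259.]
 [242. 258.]]
```

```bash
python3 -m crank '[{"offset":[-0.001,-0.025,0],"spin":-1},{"offset":[-0.001,-0.031,-0.02],"spin":-1},{"offset":[-0.001,-0.031,-0.045],"spin":-1},{"offset":[-0.001,-0.031,-0.07],"spin":-1},{"offset":[-0.001,-0.031,-0.09],"spin":-1},{"offset":[-0.001,-0.031,-0.1],"spin":-1},{"offset":[-0.001,-0.031,-0.107],"spin":-1},{"offset":[-0.001,-0.031,-0.107],"spin":-1}]'
python3 -m crank '[{"offset":[0,0,-0.001],"spin":0},{"offset":[0,0,-0.002],"spin":0},{"offset":[0,0,-0.003],"spin":0},{"offset":[0,0,-0.004],"spin":0},{"offset":[0,0,-0.004],"spin":0},{"offset":[0,0,-0.004],"spin":0},{"offset":[0,0,-0.004],"spin":0},{"offset":[0,0,-0.004],"spin":0}]'
```

```text
clock: 37.33
eef_pos: [454.0, -395.2, 79.7]
eef_rot: [3.127, -0.003, 1.066]
wrist_force: [-0.1, -0.1, -3.1]
finger_gap: 23.7
clock: 38.0
eef_pos: [454.0, -395.2, 75.8]
eef_rot: [3.127, -0.003, 1.066]
wrist_force: [-0.6, -0.1, -2.5]
finger_gap: 23.4
```

```bash
python3 -m crank '[{"offset":[0.001,0.003,-0.0005],"spin":0},{"offset":[0.001,0.003,-0.001],"spin":0},{"offset":[0.001,0.003,-0.0013],"spin":0},{"offset":[0.001,0.003,-0.0013],"spin":0},{"offset":[0.001,0.003,-0.0015],"spin":0},{"offset":[0.001,0.003,-0.0015],"spin":0},{"offset":[0.001,0.003,-0.0015],"spin":0},{"offset":[0.001,0.003,-0.0015],"spin":0}]'
```

```text
clock: 38.67
eef_pos: [455.2, -392.1, 74.9]
eef_rot: [3.126, -0.003, 1.066]
wrist_force: [-0.2, 4.2, 5.4]
finger_gap: 23.6
```

```bash
python3 -m crank '[{"offset":[0,0,0],"spin":0},{"offset":[0,0,0],"spin":0},{"offset":[0,0,0],"spin":0},{"offset":[0,0,0],"spin":0},{"offset":[0,0,0],"spin":0},{"offset":[0,0,0],"spin":0},{"offset":[0,0,0],"spin":0},{"offset":[0,0,0],"spin":0}]' 0.6 20
python3 -m crank '[{"offset":[0,0,0.02],"spin":0},{"offset":[0,0,0.045],"spin":0},{"offset":[0,0,0.075],"spin":0},{"offset":[0,0,0.105],"spin":0},{"offset":[0,0,0.14],"spin":0},{"offset":[0,0,0.16],"spin":0},{"offset":[0,0,0.16],"spin":0},{"offset":[0,0,0.16],"spin":0}]'
python3 - <<'E'
from h import *
s,p,T=wrist(); q=manip.camera('side'); print(s['wrist_force'])
for k in ['timer_mid','jar_mid','beaker_mid','tamper_grip','tamper_foot','rest_tray']:
    print(k,[[(np.round(d['location']),round(d['conf'],2)) for d in manip.search_frame(z,k)][:1] for z in (p,q)])
a=cv2.resize(np.asarray(p['pixels']),(400,300)); b=cv2.resize(np.asarray(q['pixels'])[120:345,160:460],(400,300))
cv2.imwrite('pics/k1.png',np.hstack([a,b])[:,:,::-1])
E
```

```text
clock: 39.33
eef_pos: [455.2, -392.2, 74.9]
eef_rot: [3.126, -0.003, 1.066]
wrist_force: [-0.3, 0.3, -0.5]
finger_gap: 56.3
clock: 40.0
eef_pos: [455.4, -392.3, 235.5]
eef_rot: [3.124, -0.003, 1.066]
wrist_force: [0.6, 0.5, -1.0]
finger_gap: 56.4
[ 0.55411258  0.49088594 -0.98907262]
timer_mid [[], [(array([ 620., -174.,   14.]), 0.77)]]
jar_mid [[(array([ 453., -380.,    6.]), 0.72)], [(array([ 585., -258.,   29.]), 0.78)]]
beaker_mid [[(array([ 352., -362.,   37.]), 0.63)], [(array([ 355., -377.,   47.]), 0.86)]]
tamper_grip [[(array([ 461., -387.,   12.]), 0.56)], [(array([ 452., -406.,   19.]), 0.66)]]
tamper_foot [[(array([ 461., -390.,    8.]), 0.97)], [(array([ 449., -404.,   12.]), 0.74)]]
rest_tray [[(array([ 458., -382.,    6.]), 0.7)], [(array([ 449., -403.,   -1.]), 0.85)]]
```

View pics/k1.png

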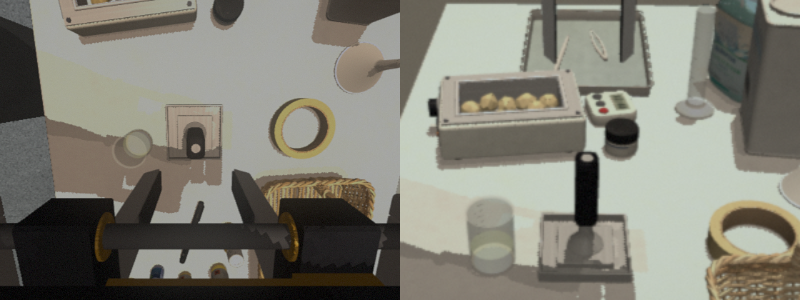

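The last picture shows the tamper upright, square and centred in its tray (foot about 195,130 left; grip 587,190 right), with timer, jar and beaker where they were. The lumps lie in one even row line inside the pan.

```bash
python3 -c "
from h import *
print(manip.sign_off())"
```

```text
the job is handed in; nothing more can be done
None
```

The job is handed in, at about 40 s of the 72 s allowed. The two proud lumps are down, the bed was pressed again at both ends, and the tamper is back in its tray.

- **Tamping:** I worked the panel end first, then the far end, with sideways strokes. The bed was hard at about 25 mm above the pan floor at the panel end and about 26 mm at the far end.
- **Force:** The push was mostly 10–15 N. One reading at the first jam showed about 23 N, above the two kilograms asked but under the 34 N limit. Forces were only read at the end of each move, so short peaks in between were not seen.
- **Level check:** A close wrist-camera view before the final pushes showed all ten lumps side by side in one layer. After the final pushes I checked only from the side camera, where they looked even; I did not measure each lump's height.
- **Final pushes:** I then held a firm push at the panel end, rising to about 15 N, and at the far end, to about 16 N. Each was held for over a second.
- **Tamper and surroundings:** The last picture shows the tamper upright and centred in the tray, with the gripper clear. The side camera put the timer, jar and beaker within about 6 mm of where it first saw them, close to its roughly 4 mm accuracy.
- **Disagreements:** The wrist camera missed the timer in that last picture and mistook something near the tray for the jar. During the pushes the tool tilted by just under 1°, but the tamper still stood flat once released.

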